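# Reject a nut through the self-closing flap

## Robot

A 6-joint arm with a two-finger parallel gripper is mounted at the origin on a cart in front of the work surface, level with it; the furniture and walls round the work are solid. World frame = base frame: x ahead of the robot, y to its left, z up, the work surface at z = 0. Lengths are in m, angles in rad, forces in N, time in s.
With the tool pointing down it reaches from about 0.4 to 0.825 m from the base axis. Payload 7 kg.
Tool frame: the origin (TCP) lies on the centre line of the jaws, within the pads' length; the fingertips stand tip_reach ahead of it and the grasp point (between the pads) is the TCP (tip_reach is the distance from the TCP to the fingertips, in m); z points along the fingers, y is the line along which they close (so a half turn about z gives the same grasp; the last joint's range is limited). The gripper opens to 88 mm and grips with 3 to 60 N. Pads are 19 mm wide; open, the fingers measure 130 mm over their backs; the gripper's body (78 mm by 193 mm) begins 47 mm behind the grasp point.
Start: joints at [1.403, 0.359, 0.012, 0, -1.224, -0.288], TCP at [0.297, 0.606, 0.246] pointing down, gripper open.
Joint ranges: [-3.07, 3.07], [-1.43, 2.12], [-1.02, 1.25], [-3.03, 1.67], [-3.05, -0], [-3.03, 3.03]. Speed limits (rad/s): [2.39, 2.39, 3.01, 3.14, 3.14, 3.14].

## Interface

Orientations are given as [roll, pitch, yaw] about the fixed x, y, z axes, in that order (R = Rz(yaw) Ry(pitch) Rx(roll)).
In Python, from station import get_state, grab_frame, calibration, job_done, find_in, mark_of, tip_reach gives the robot as it stands.
- The arm moves only by the shell command python3 -m handwheel 'ROWS' [OPENING] [FORCE]. ROWS is JSON, a list of rows, each an object with "delta_pos": the shift along the world's x, y, z in units of 30 mm (1.0 is 30 mm), a list of three; "dr": the turn, a rotation vector about the world's x, y, z in degrees, a list of three. In form: [{"delta_pos": [tx, ty, tz], "dr": [rx, ry, rz]}, ...]. A call has 1 to 10 rows; each row shifts and turns the commanded pose from where the row before left it; what a row does not reach is not made up. A row lasts 1/10 s, in which the tool goes at most 50 mm and 8.59 degrees, less where a joint would pass 70% of its speed; a pose out of reach is approached as far as the arm can. A call is refused whole if a number of a shift passes 1 or a number of a turn 8.59, either way. A call with a gripper value outside its range is refused whole. OPENING is the closure, from -1 (fully open) to 1 (shut), set as the call begins (- or left out, the last holds). The fingers move at their own pace and stop on an object; FORCE is the grip in N (left out, the last holds). Time passes only in rows, so rows that do not move let the fingers close. It gives the time, the measured TCP pose, the force, the opening and the grip force at its end, in the units of the state.
- get_state(): the state, without advancing time (a new reading comes with each control period).
- grab_frame(name): name is "side" or "top"; returns the picture (384x512x3 uint8, red, green, blue); there is no depth.
- calibration(name): a dict with "fx", "fy", "cx", "cy" (pixels), "extrinsics" (4x4, takes a point from world to camera coordinates). Camera axes: x right, y down, z forward; pixel columns grow to the right and rows downward; lengths in m; the calibration is good to about 2 mm. A picture is of the moment at which its call begins. calibration takes no time and is no camera call.
- job_done(): hands the job in; it is judged then, once.
Trained networks look in the newest picture that a camera, given by its name, has taken for a name from the list of things; names that differ only in an ending like _2 or _b are one class to them, and where a whole thing is asked for, a point or a joint stands for the part that bears it (a point fixed in the world has none). Each returns a list of dicts, best first, with "conf" (0 to 1); they miss things now and then, are a little off and sometimes report something else, mostly with a low value. They report only what shows in the picture. A call takes as long as a camera call.
- find_in(camera, query): "location" ([column, row] in pixels, amid what is visible of it).
- mark_of(camera, query): "location" ([column, row] in pixels: a listed point, or the origin of a listed thing).
The state is a dict: "t": time; "q": joint angles; "qd": joint speeds; "joint_efforts": joint torques, N m; "eef_pos": TCP position; "ee_rot": TCP orientation; "force": force on the tool from outside, world axes, zero at the start; "moment": the same for the moment, N m; "width": finger opening in m; "gripper_force": force on a finger pad.
Only numpy, scipy, OpenCV 4.12 (cv2) and the standard library are available. Lean on these libraries where they do the work, as an engineer would, in place of code of your own. Each camera call takes 0.05 s, during which the arm holds its last target. There are 200 camera calls.

## Task

The large hex nut lying in the right-hand lane (seen from the entry end) of the plywood reject box has failed inspection. Using fingertips only, push the spring-loaded flap well open with one finger and keep it open while the other finger pushes the nut along its lane, through the gateway and over the edge, so that it drops into the box; then get clear and let the flap close. Slide the nut, never lift it, do not shove the flap with the nut, and leave the small nut, the bearing and the bolt beside the box alone.

Things in the scene. Friction and masses are not known exactly. Their poses are not given: they have to be found in the camera images.
- reject_box: plywood reject box, fixed, 280 x 120 mm. Origin on the bench under the middle of the gateway; x runs along the lanes from the entry end through the gateway into the drop box, y left of that, z up. Raised deck x = -150 to +4 mm, top at z = 60, ending in a sheer edge. Two lanes on it lead to the gateway at x = 0, which one flap closes across both; nothing stands over lanes, gateway or drop box.
- nut_lane (a point): deck surface in the middle of the right lane (the nut's): x = -73, y = -24, z = 60 mm in the box frame. Lane 44 mm wide, y = -46 to -2. A divider 4 mm thick parts the lanes from x = -149 to -4; rails 12 mm wide run outside. Divider and rails stand only 12 mm above the deck (top z = 72), so that one finger can stand in each lane from above.
- finger_lane (a point): deck surface in the middle of the left lane, for the finger that opens the flap: x = -73, y = +24, z = 60 mm in the box frame. Lane 44 mm wide, y = +2 to +46, on the flap's hinge side
- drop_floor (a point): centre of the drop box's inner floor: x = 62, y = 0, z = 6 mm in the box frame. Inside x = +4 to +120, y = -50 to +50, open at the top; side walls and back wall 10 mm thick, up to z = 98 mm
- flap (a joint): angle of the aluminium flap, rad: 0 = closed across the gateway (its start); grows as it swings into the drop box (+x) about its upright hinge at the left end; stop at 1.5; cannot swing out over the lanes. A spring shuts it: 0.15 N m closed, 0.05 more per rad (about 6 N at 25 mm from the hinge), lightly damped. A finger more than 93 mm from the hinge axis slips off its end.
- flap_hinge (a point): fixed point on the flap's upright hinge axis at half the flap's height: x = 0, y = +48, z = 79.5 mm in the box frame (left end of the gateway)
- flap_edge (a point): middle of the flap's free upright edge, 93 mm from the hinge axis; moves with the flap: at angle a it is at x = 93 sin a, y = 48 - 93 cos a mm in the box frame. Flap 3 mm thick, from z = 62.5 to 96.5 mm, so 2.5 mm clear of the deck
- nut: large grey steel hex nut, about 34 mm over the corners, 30 mm over the flats, 16 mm tall, 60 g, lying flat in the right lane, between 80 and 105 mm before the gateway, turned anyhow. Origin at the centre of its underside (60 mm above the bench). Once its centre is clearly past the deck edge (x = +4 mm in the box frame) it tips and falls into the drop box.
- small_nut: bystander: smaller hex nut, 27 x 25 x 13 mm, on the bench left of the box, loose; origin at the centre of its underside
- bearing: bystander: ball bearing, 52 mm across, 18 mm tall, on the bench right of the box, loose; origin at the centre of its underside
- bolt: bystander: hex bolt standing on its head, 26 mm across, 84 mm tall, on the bench left of the drop box, loose; origin at the centre of its foot

How it is judged:
On the way, in this order (a step that is already met when the one before it is completed fails the run):
1. a finger pushes the flap open (more than 0.7 rad) while the nut is still on the deck before the gateway (value of joint flap above 0.7 rad and contact force between the fingers and flap above 0.3 N and x of nut in the frame of reject_box below -0.008 m and z of nut in the frame of reject_box above 0.05 m), for 0.05 s.
2. with the flap still held open by a finger, the nut is slid into the gateway by a finger (value of joint flap above 0.7 rad and contact force between the fingers and flap above 0.3 N and x of nut in the frame of reject_box above -0.004 m and z of nut in the frame of reject_box above 0.045 m and contact force between the fingers and nut above 0.02 N), for 0.02 s.
At the end, for the whole second after the job is handed in: the nut is at rest inside the drop box below the deck (within its walls, origin less than 45 mm above the bench), and the flap has closed to within 0.08 rad (x of nut in the frame of reject_box between 0.004 and 0.12 m and y of nut in the frame of reject_box between -0.05 and 0.05 m and z of nut in the frame of reject_box below 0.045 m and linear speed of nut below 0.02 m/s and value of joint flap below 0.08 rad); the robot touches nothing.
It fails at once if the nut shoves the flap (more than 1 N between them) (contact force between nut and flap above 1 N).
It fails at once if the nut is lifted (more than 14 mm off the deck) (z of nut in the frame of reject_box above 0.074 m).
It fails at once if the small nut is moved by more than 20 mm (distance of small_nut from where it was at the start of the episode above 0.02 m).
It fails at once if the bearing is moved by more than 20 mm (distance of bearing from where it was at the start of the episode above 0.02 m).
It fails at once if the bolt is moved by more than 20 mm (distance of bolt from where it was at the start of the episode above 0.02 m).
It also fails if it takes over 38 s, if anything falls off the work surface, if the arm or the gripper's body presses on something with over 40 N, if the wrist force passes 120 N, or if a joint passes its speed limit or range.

## Working session

There is one attempt and no reset: what is moved stays moved. The work goes in short steps, Python scripts to look and compute and a shell command to move; the robot and the scene stay as the last step left them, time stands still between calls to the robot, and variables do not carry over. Pictures are saved under pics/ and viewed, at most 10 in all, crops included, and the job is handed in when it is done.

```bash
mkdir -p pics; ls
cat > h.py <<'E'
import numpy as np, cv2
from station import *
def ray(cam,px):
    c=calibration(cam);E=np.array(c["extrinsics"]);R,t=E[:3,:3],E[:3,3]
    d=R.T@np.array([(px[0]-c["cx"])/c["fx"],(px[1]-c["cy"])/c["fy"],1]);return -R.T@t,d
def onz(cam,px,z):
    o,d=ray(cam,px);return (o+d*(z-o[2])/d[2])
def proj(cam,p):
    c=calibration(cam);E=np.array(c["extrinsics"]);q=E[:3,:3]@np.array(p)+E[:3,3]
    return [c["fx"]*q[0]/q[2]+c["cx"],c["fy"]*q[1]/q[2]+c["cy"]]
E
python3 - <<'E'
from h import *
np.set_printoptions(precision=4,suppress=True)
for cam in ("top","side"):
    im=grab_frame(cam);cv2.imwrite(f"pics/{cam}0.png",im[:,:,::-1])
    print(cam,"campos",ray(cam,(256,192))[0])
    for n,z in [("nut_lane",.06),("finger_lane",.06),("drop_floor",.006),("flap_hinge",.0795),("flap_edge",.0795),("nut",.06),("small_nut",0),("bearing",0),("bolt",0),("reject_box",0)]:
        for r in mark_of(cam,n)[:2]: print(n,r["location"],round(r["conf"],2),onz(cam,r["location"],z))
s=get_state();print(s["eef_pos"],s["ee_rot"],s["width"],s["t"],tip_reach() if callable(tip_reach) else tip_reach)
E
```

```text
pics
top campos [0.399  0.3166 0.9469]
nut_lane [300.3, 211.0] 0.91 [0.4611 0.2174 0.06  ]
finger_lane [279.6, 226.0] 0.9 [0.43   0.2582 0.06  ]
drop_floor [254.8, 164.2] 0.65 [0.5625 0.311  0.006 ]
flap_hinge [252.5, 197.9] 0.93 [0.4826 0.3139 0.0795]
flap_edge [289.4, 174.1] 0.57 [0.5321 0.2424 0.0795]
nut [305.2, 224.7] 0.68 [0.4341 0.2072 0.06  ]
nut [273.2, 186.9] 0.68 [0.508  0.2729 0.06  ]
small_nut [223.3, 209.9] 0.53 [0.4626 0.3751 0.    ]
bearing [333.7, 204.0] 0.67 [0.4825 0.1392 0.    ]
bearing [302.3, 223.1] 0.37 [0.4397 0.206  0.    ]
bolt [194.5, 192.7] 0.45 [0.4975 0.4382 0.    ]
reject_box [267.4, 189.7] 0.75 [0.5089 0.2822 0.    ]
side campos [0.0708 1.0471 0.4153]
nut_lane [302.8, 197.5] 0.67 [0.4545 0.1987 0.06  ]
finger_lane [267.4, 202.9] 0.66 [0.5044 0.2706 0.06  ]
finger_lane [304.1, 208.6] 0.62 [0.4241 0.256  0.06  ]
flap_hinge [267.4, 201.7] 0.97 [0.4839 0.3074 0.0795]
flap_edge [266.3, 187.9] 0.48 [0.5273 0.2364 0.0795]
nut [307.9, 203.2] 0.51 [0.4304 0.2237 0.06  ]
small_nut [258.1, 253.2] 0.45 [0.4611 0.38   0.    ]
bolt [228.7, 258.5] 0.76 [0.4974 0.4287 0.    ]
reject_box [267.8, 227.2] 0.75 [0.5049 0.2648 0.    ]
[0.2971 0.6061 0.2456] [ 3.1416  0.     -0.4558] 0.08756101237693073 1.1 0.019
```

Run:
```python
from h import *
np.set_printoptions(precision=4,suppress=True)
B=np.array([[-.073,-.024],[-.073,.024],[0,.048],[0,-.045],[.062,0],[0,0]])
W=np.array([[.4611,.2174],[.430,.2582],[.4826,.3139],[.5321,.2424],[.5625,.311],[.5089,.2822]])
b=B-B.mean(0);w=W-W.mean(0);th=np.arctan2((b[:,0]*w[:,1]-b[:,1]*w[:,0]).sum(),(b*w).sum())
R=np.array([[np.cos(th),-np.sin(th)],[np.sin(th),np.cos(th)]]);t=W.mean(0)-R@B.mean(0)
print(th,np.degrees(th),t,"res",(B@R.T+t-W)*1000)
print("nut in box",R.T@(np.array([.4341,.2072])-t))
im=cv2.imread("pics/top0.png")[110:290,150:390];im=cv2.resize(im,None,fx=3.3,fy=3.3,interpolation=cv2.INTER_CUBIC)
def P(x,y,z):
    p=R@[x,y]+t;q=proj("top",[*p,z]);return tuple(int(v) for v in ((q[0]-150)*3.3,(q[1]-110)*3.3))
for x0,y0,x1,y1,z in [(-.149,0,-.004,0,.072),(-.15,-.046,0,-.046,.072),(-.15,.046,0,.046,.072),(-.15,-.06,-.15,.06,.06),(0,.048,0,-.045,.0965),(.12,-.05,.12,.05,.098)]:
    cv2.line(im,P(x0,y0,z),P(x1,y1,z),(0,0,255),1)
cv2.imwrite("pics/top0c.png",im)
```

```text
0.578101624645354 33.12278322183488 [0.5082 0.2781] res [[-0.9249  0.6915]
 [ 3.9462  0.0916]
 [-0.6306  4.3814]
 [ 0.6878 -2.0062]
 [-2.3767  0.9603]
 [-0.7018 -4.1187]]
nut in box [-0.1008 -0.0189]
```

View pics/top0c.png

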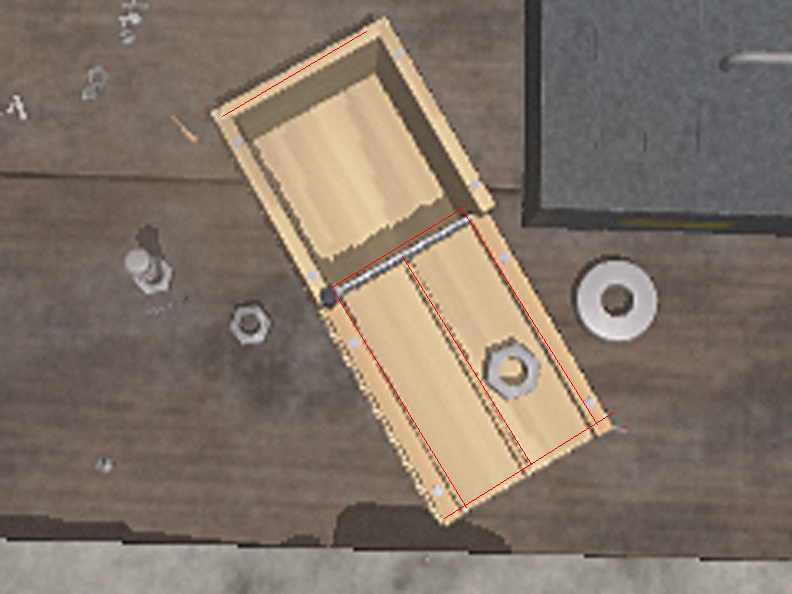

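The crop shows the box at about 33°, its entry end toward the robot. The nut is at crop (512,370) in the right lane, the flap runs from (329,297) to (470,217), and the bystanders stand clear. My overlay sits about 1 px too far up, so I'll refine the pose from the corners.

Run:
```python
from h import *
from scipy.optimize import least_squares
np.set_printoptions(precision=4,suppress=True)
C=[((211,113),(.13,.06,.098)),((385,17),(.13,-.06,.098)),((443,523),(-.15,.06,.072)),((527,473),(-.149,0,.072)),((598,436),(-.15,-.046,.072)),((329,297),(0,.048,.0965)),((405,260),(-.004,0,.072))]
px=[np.array(c)/3.3+[150,110] for c,_ in C]
def f(p):
    c,s=np.cos(p[2]),np.sin(p[2])
    return np.concatenate([np.array(proj("top",[p[0]+c*x-s*y,p[1]+s*x+c*y,z]))-q for q,(_,(x,y,z)) in zip(px,C)])
r=least_squares(f,[.508,.278,.578],loss="soft_l1",x_scale=[.01,.01,.01]);p=r.x;print(p,np.degrees(p[2]));print(f(p).reshape(-1,2))
R=np.array([[np.cos(p[2]),-np.sin(p[2])],[np.sin(p[2]),np.cos(p[2])]])
n=onz("top",np.array([512,370])/3.3+[150,110],.074);print("nut",R.T@(n[:2]-p[:2]), R.T@(np.array([.4341,.2072])-p[:2]))
for nme,q in [("small",(250,324)),("bolt",(150,265)),("bearing",(616,299))]:
    print(nme,R.T@(onz("top",np.array(q)/3.3+[150,110],.015)[:2]-p[:2]))
```

```text
[0.5047 0.2755 0.5495] 31.482263533933327
[[-1.1041 -0.4662]
 [-0.5337 -0.8123]
 [-0.1697  1.2152]
 [ 0.6653  0.3393]
 [-0.4304  0.1761]
 [ 1.4915 -1.4917]
 [ 0.4182  0.7018]]
nut [-0.0911 -0.0221] [-0.0959 -0.0214]
small [0.0153 0.1004]
bolt [0.0799 0.1375]
bearing [-0.0867 -0.1107]
```

```bash
python3 -m handwheel '[{"delta_pos":[0.34,-1,0],"dr":[0,0,0]},{"delta_pos":[0.34,-1,0],"dr":[0,0,0]},{"delta_pos":[0.34,-1,0],"dr":[0,0,0]},{"delta_pos":[0.34,-1,0],"dr":[0,0,0]},{"delta_pos":[0.34,-1,0],"dr":[0,0,0]},{"delta_pos":[0.34,-1,0],"dr":[0,0,0]},{"delta_pos":[0.34,-1,0],"dr":[0,0,0]},{"delta_pos":[0.34,-1,0],"dr":[0,0,0]},{"delta_pos":[0.34,-1,0],"dr":[0,0,0]},{"delta_pos":[0.34,-1,0],"dr":[0,0,0]}]' -0.66 && python3 -m handwheel '[{"delta_pos":[0.33,-0.9,0],"dr":[0,0,0]},{"delta_pos":[0.33,-0.9,0],"dr":[0,0,0]},{"delta_pos":[0.34,-0.9,-0.5],"dr":[0,0,0]},{"delta_pos":[0,0,-0.9],"dr":[0,0,0]},{"delta_pos":[0,0,-0.9],"dr":[0,0,0]},{"delta_pos":[0,0,-0.9],"dr":[0,0,0]},{"delta_pos":[0,0,0],"dr":[0,0,0]},{"delta_pos":[0,0,0],"dr":[0,0,0]}]'
python3 - <<'E'
from h import *
a=[cv2.resize(grab_frame(c)[y:y+180,x:x+180],None,fx=2.2,fy=3.3/1.5,interpolation=cv2.INTER_CUBIC) for c,x,y in (("top",190,100),("side",210,110))]
cv2.imwrite("pics/b.png",np.hstack(a)[:,:,::-1])
E
```

```text
t: 2.1
eef_pos: [0.3994, 0.3048, 0.2458]
ee_rot: [-3.141, -0.0, -0.456]
force: [0.9, 0.5, 0.3]
width: 0.0731
gripper_force: 0.0
t: 2.9
eef_pos: [0.4294, 0.2251, 0.1501]
ee_rot: [3.141, -0.0, -0.455]
force: [0.8, 0.4, 0.6]
width: 0.0729
gripper_force: 0.0
```

View pics/b.png

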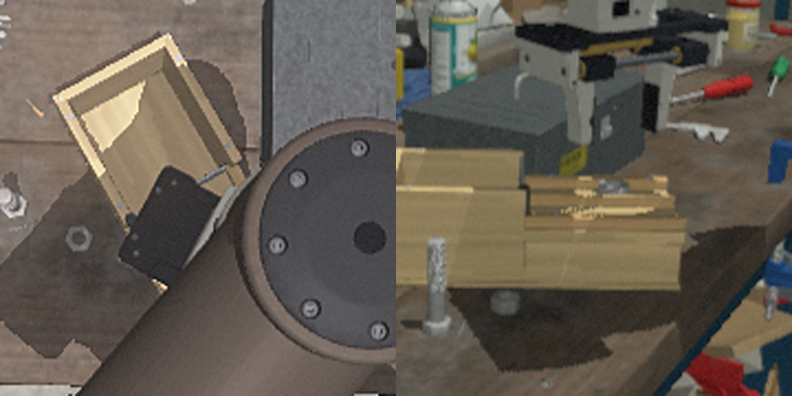

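The picture shows the gripper above the box. In the side half the near finger's tip is at (582,143) and the far one's at (660,135), with the nut at (612,187) between the two along the lane. I'll descend to just above the rails and look again.

```bash
python3 -m handwheel '[{"delta_pos":[0,0,-0.8],"dr":[0,0,0]},{"delta_pos":[0,0,-0.8],"dr":[0,0,0]},{"delta_pos":[0,0,0],"dr":[0,0,0]},{"delta_pos":[0,0,0],"dr":[0,0,0]}]'
python3 - <<'E'
from h import *
s=get_state();e=np.array(s["eef_pos"])
im=grab_frame("side")[170:260,240:360];k=6.6
im=cv2.resize(im,None,fx=k,fy=k,interpolation=cv2.INTER_CUBIC)[:,:,::-1].copy()
T=lambda p:tuple(int(v) for v in (np.array(proj("side",p))-[240,170])*k)
def W(x,y,z):
    a=np.radians(32);return [.506+np.cos(a)*x-np.sin(a)*y,.2765+np.sin(a)*x+np.cos(a)*y,z]
for g in (47,-47):
    a=np.radians(63.9);cv2.circle(im,T([e[0]+g/1000*np.cos(a),e[1]+g/1000*np.sin(a),e[2]-.019]),4,(0,0,255),-1)
for y0,z in ((0,.072),(.046,.072),(-.046,.072)): cv2.line(im,T(W(-.15,y0,z)),T(W(-.004,y0,z)),(255,0,255),1)
cv2.circle(im,T(W(-.093,-.022,.076)),4,(255,0,0),-1)
cv2.line(im,T(W(0,.048,.0965)),T(W(0,.048,.0625)),(0,255,0),1)
cv2.imwrite("pics/c.png",im)
E
```

```text
t: 3.4
eef_pos: [0.4296, 0.2256, 0.1028]
ee_rot: [-3.141, -0.001, -0.455]
force: [0.0, -0.7, -0.6]
width: 0.0728
gripper_force: 0.0
```

View pics/c.png

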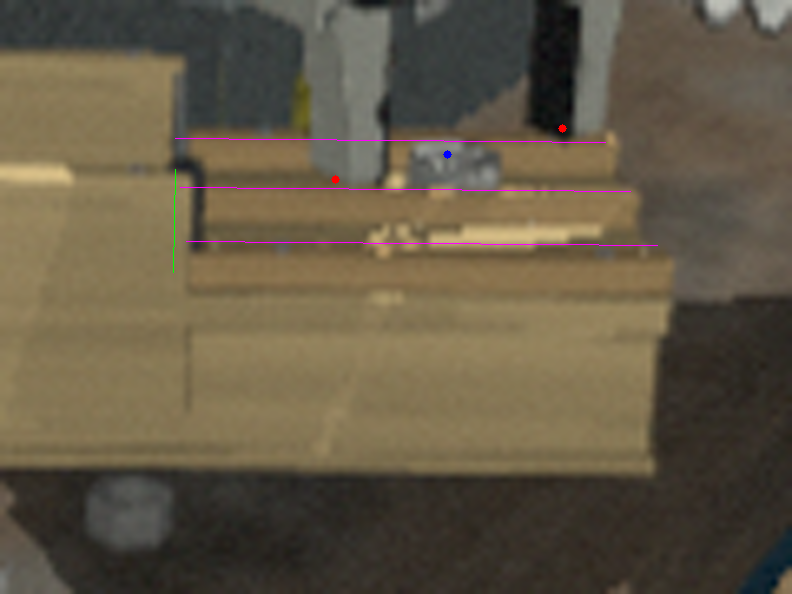

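The overlay is off by the same 12 px or so for the fingers, the box and the nut, so they agree with one another. There is a gap of about 10 mm behind the nut, from 498 to 530. I'll lower into the lanes.

```bash
python3 -m handwheel '[{"delta_pos":[0,0,-0.3],"dr":[0,0,0]},{"delta_pos":[0,0,-0.3],"dr":[0,0,0]},{"delta_pos":[0,0,0],"dr":[0,0,0]},{"delta_pos":[0,0,0],"dr":[0,0,0]}]'
python3 - <<'E'
from h import *
a=[]
for c,x,y in (("side",240,170),):
    a.append(cv2.resize(grab_frame(c)[y:y+90,x:x+120],None,fx=5,fy=5,interpolation=cv2.INTER_CUBIC))
cv2.imwrite("pics/d.png",np.hstack(a)[:,:,::-1])
E
```

```text
t: 3.85
eef_pos: [0.429, 0.2249, 0.0833]
ee_rot: [3.141, 0.0, -0.456]
force: [0.2, 1.0, 0.2]
width: 0.0728
gripper_force: 0.0
```

View pics/d.png

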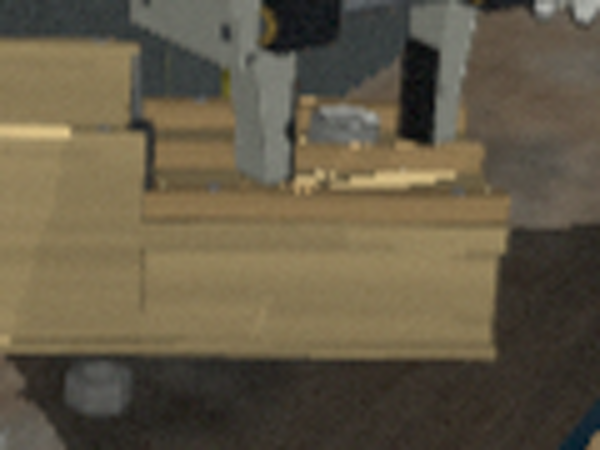

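Both fingers are in their lanes without contact, and the nut at (345,122) lies just ahead of the far finger. Now I push along the lane.

```bash
python3 -m handwheel '[{"delta_pos":[0.14,0.09,0],"dr":[0,0,0]},{"delta_pos":[0.14,0.09,0],"dr":[0,0,0]},{"delta_pos":[0.14,0.09,0],"dr":[0,0,0]},{"delta_pos":[0.14,0.09,0],"dr":[0,0,0]},{"delta_pos":[0.14,0.09,0],"dr":[0,0,0]},{"delta_pos":[0.14,0.09,0],"dr":[0,0,0]},{"delta_pos":[0.14,0.09,0],"dr":[0,0,0]}]' && python3 -m handwheel '[{"delta_pos":[0.14,0.09,0],"dr":[0,0,0]},{"delta_pos":[0.14,0.09,0],"dr":[0,0,0]},{"delta_pos":[0.14,0.09,0],"dr":[0,0,0]},{"delta_pos":[0.14,0.09,0],"dr":[0,0,0]},{"delta_pos":[0.14,0.09,0],"dr":[0,0,0]},{"delta_pos":[0.14,0.09,0],"dr":[0,0,0]},{"delta_pos":[0,0,0],"dr":[0,0,0]}]'
python3 - <<'E'
from h import *
a=[cv2.resize(grab_frame(c)[y:y+100,x:x+120],None,fx=3.3,fy=3.3,interpolation=cv2.INTER_CUBIC) for c,x,y in (("side",230,160),("top",220,140))]
cv2.imwrite("pics/e.png",np.hstack(a)[:,:,::-1])
E
```

```text
t: 4.6
eef_pos: [0.4573, 0.2404, 0.083]
ee_rot: [3.134, 0.001, -0.456]
force: [1.4, -16.5, 6.8]
width: 0.0727
gripper_force: 7.1
t: 5.3
eef_pos: [0.4793, 0.254, 0.0819]
ee_rot: [3.127, 0.004, -0.457]
force: [-13.1, -16.8, 12.2]
width: 0.0724
gripper_force: 10.2
```

View pics/e.png

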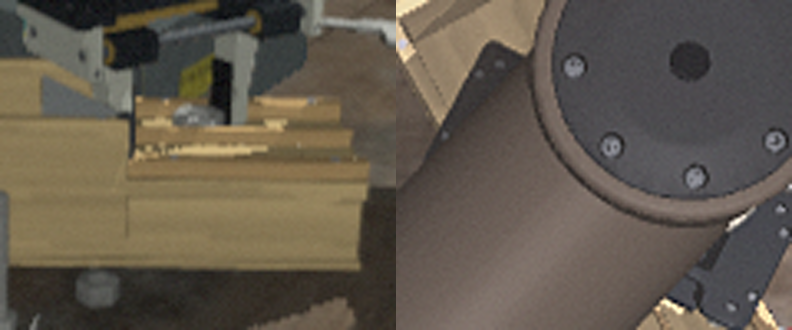

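The side half shows the flap swinging into the drop box at (75,97) and the nut at (198,115), just ahead of the rear finger. The lateral and upward forces are more than I expected. I'll read the force and moment to find where it acts.

Run:
```python
from h import *
np.set_printoptions(precision=3,suppress=True)
s=get_state();a=np.radians(32);R=np.array([[np.cos(a),np.sin(a),0],[-np.sin(a),np.cos(a),0],[0,0,1]])
F=R@s["force"];M=R@s["moment"];p=R@(np.array(s["eef_pos"])-[.506,.2765,0])
print("F box",F,"M",M,"tcp",p,s["t"],s["gripper_force"],s["width"])
print(s["eef_pos"],s["ee_rot"])
for n in ("flap_edge","nut","flap_hinge"): print(n,[(np.round(r["location"],1),round(r["conf"],2)) for r in mark_of("side",n)[:2]])
```

```text
F box [-18.838  -8.74   12.081] M [-2.92   6.649  0.36 ] tcp [-0.035 -0.005  0.082] 5.4 9.856096456715022 0.07264564729359856
[0.479 0.254 0.082] [ 3.127  0.004 -0.457]
flap_edge [(array([244. , 192.8]), 0.53)]
nut [(array([289.7, 199.9]), 0.61)]
flap_hinge [(array([269.2, 203.2]), 0.66)]
```

```bash
python3 -m handwheel '[{"delta_pos":[0.05,-0.08,0.1],"dr":[0,0,0]},{"delta_pos":[0,0,0],"dr":[0,0,0]},{"delta_pos":[0,0,0],"dr":[0,0,0]}]'
cat > st.py <<'E'
from h import *
np.set_printoptions(precision=3,suppress=True)
s=get_state();a=np.radians(32);R=np.array([[np.cos(a),np.sin(a),0],[-np.sin(a),np.cos(a),0],[0,0,1]])
F=R@s["force"];M=R@s["moment"];p=R@(np.array(s["eef_pos"])-[.506,.2765,0])
print("F box",F,"M",M,"tcp",p*1000,s["t"],s["gripper_force"],s["width"])
E
python3 st.py
```

```text
t: 5.85
eef_pos: [0.4824, 0.2543, 0.0848]
ee_rot: [3.133, 0.003, -0.457]
force: [-5.9, -8.4, -0.6]
width: 0.0726
gripper_force: 4.4
F box [-9.441 -3.97  -0.57 ] M [-1.194  3.061  0.097] tcp [-31.78   -6.344  84.777] 5.85 4.42809223466611 0.07258562449253127
```

The fingertips were rubbing the deck. The 3 mm lift cleared that, and what remains is the force of the flap spring. I'll carry on.

```bash
python3 -m handwheel '[{"delta_pos":[0.14,0.088,0],"dr":[0,0,0]},{"delta_pos":[0.14,0.088,0],"dr":[0,0,0]},{"delta_pos":[0.14,0.088,0],"dr":[0,0,0]},{"delta_pos":[0.14,0.088,0],"dr":[0,0,0]},{"delta_pos":[0,0,0],"dr":[0,0,0]}]'
python3 - <<'E'
import st
from h import *
a=[cv2.resize(grab_frame(c)[y:y+100,x:x+120],None,fx=5,fy=5,interpolation=cv2.INTER_CUBIC) for c,x,y in (("side",230,150),)]
cv2.imwrite("pics/f.png",np.hstack(a)[:,:,::-1])
E
```

```text
t: 6.35
eef_pos: [0.5005, 0.2659, 0.0851]
ee_rot: [3.135, 0.002, -0.457]
force: [-3.5, -6.7, -0.7]
width: 0.0728
gripper_force: 3.0
F box [-6.503 -3.781 -0.681] M [-1.479  1.984  0.039] tcp [-10.287  -6.095  85.104] 6.35 2.9862320859683678 0.07283500629908568
```

View pics/f.png

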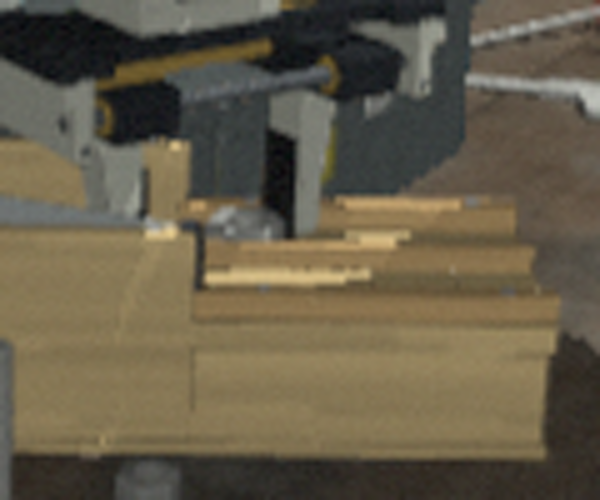

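The nut at (245,222) is about 20 mm before the gateway, and the flap is wide open on the front finger. Now a slow push through.

```bash
python3 -m handwheel '[{"delta_pos":[0.085,0.053,0],"dr":[0,0,0]},{"delta_pos":[0.085,0.053,0],"dr":[0,0,0]},{"delta_pos":[0.085,0.053,0],"dr":[0,0,0]},{"delta_pos":[0.085,0.053,0],"dr":[0,0,0]},{"delta_pos":[0.085,0.053,0],"dr":[0,0,0]},{"delta_pos":[0.085,0.053,0],"dr":[0,0,0]},{"delta_pos":[0.085,0.053,0],"dr":[0,0,0]},{"delta_pos":[0.085,0.053,0],"dr":[0,0,0]},{"delta_pos":[0.085,0.053,0],"dr":[0,0,0]}]' && python3 -m handwheel '[{"delta_pos":[0.085,0.053,0],"dr":[0,0,0]},{"delta_pos":[0.085,0.053,0],"dr":[0,0,0]},{"delta_pos":[0,0,0],"dr":[0,0,0]},{"delta_pos":[0,0,0],"dr":[0,0,0]}]'
python3 - <<'E'
import st
from h import *
a=[cv2.resize(grab_frame(c)[y:y+100,x:x+120],None,fx=3.3,fy=3.3,interpolation=cv2.INTER_CUBIC) for c,x,y in (("side",230,150),("top",210,110))]
cv2.imwrite("pics/g.png",np.hstack(a)[:,:,::-1])
E
```

```text
t: 7.3
eef_pos: [0.5241, 0.2808, 0.0856]
ee_rot: [3.137, 0.001, -0.457]
force: [-1.3, -5.9, -0.3]
width: 0.0727
gripper_force: 2.7
t: 7.7
eef_pos: [0.5296, 0.2848, 0.0858]
ee_rot: [3.139, 0.001, -0.456]
force: [-0.8, -4.1, -1.6]
width: 0.0728
gripper_force: 1.6
F box [-2.84  -3.015 -1.599] M [-1.     0.994 -0.046] tcp [24.413 -5.468 85.825] 7.7 1.5588011825457215 0.07283113740904644
```

View pics/g.png

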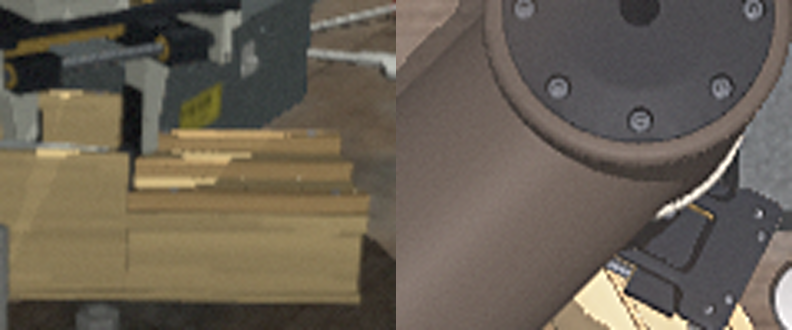

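The nut is no longer on the deck. The rear finger stands at about -2 mm at its front, so the nut should have dropped. I'll give it a 4 mm nudge to be sure, then back off along the lane so the flap follows it shut, and lift.

```bash
python3 -m handwheel '[{"delta_pos":[0.11,0.07,0],"dr":[0,0,0]},{"delta_pos":[0,0,0],"dr":[0,0,0]},{"delta_pos":[-0.3,-0.19,0],"dr":[0,0,0]},{"delta_pos":[-0.3,-0.19,0],"dr":[0,0,0]},{"delta_pos":[-0.3,-0.19,0],"dr":[0,0,0]},{"delta_pos":[-0.3,-0.19,0],"dr":[0,0,0]},{"delta_pos":[-0.3,-0.19,0],"dr":[0,0,0]},{"delta_pos":[-0.3,-0.19,0],"dr":[0,0,0]},{"delta_pos":[-0.3,-0.19,0],"dr":[0,0,0]},{"delta_pos":[-0.3,-0.19,0],"dr":[0,0,0]}]' && python3 -m handwheel '[{"delta_pos":[-0.3,-0.19,0],"dr":[0,0,0]},{"delta_pos":[0,0,0.4],"dr":[0,0,0]},{"delta_pos":[0,0,1],"dr":[0,0,0]},{"delta_pos":[0,0,1],"dr":[0,0,0]},{"delta_pos":[-0.3,1,1],"dr":[0,0,0]},{"delta_pos":[-0.3,1,1],"dr":[0,0,0]},{"delta_pos":[-0.3,1,0],"dr":[0,0,0]},{"delta_pos":[-0.3,1,0],"dr":[0,0,0]},{"delta_pos":[-0.3,1,0],"dr":[0,0,0]},{"delta_pos":[-0.3,1,0],"dr":[0,0,0]}]' && python3 -m handwheel '[{"delta_pos":[-0.3,1,0],"dr":[0,0,0]},{"delta_pos":[-0.3,1,0],"dr":[0,0,0]},{"delta_pos":[-0.3,1,0],"dr":[0,0,0]},{"delta_pos":[-0.3,1,0],"dr":[0,0,0]},{"delta_pos":[0,0,0],"dr":[0,0,0]},{"delta_pos":[0,0,0],"dr":[0,0,0]},{"delta_pos":[0,0,0],"dr":[0,0,0]}]'
python3 - <<'E'
from h import *
im=grab_frame("top");cv2.imwrite("pics/h.png",cv2.resize(im[110:290,150:390],None,fx=3.3,fy=3.3,interpolation=cv2.INTER_CUBIC)[:,:,::-1])
E
```

```text
t: 8.8
eef_pos: [0.4602, 0.2418, 0.0866]
ee_rot: [-3.141, 0.0, -0.456]
force: [1.1, 0.3, 0.3]
width: 0.0728
gripper_force: 0.0
t: 9.8
eef_pos: [0.3981, 0.4185, 0.22]
ee_rot: [-3.14, -0.0, -0.455]
force: [-0.1, 0.0, 0.2]
width: 0.0728
gripper_force: 0.0
t: 10.5
eef_pos: [0.3625, 0.5363, 0.2191]
ee_rot: [-3.141, 0.0, -0.456]
force: [0.3, -0.7, -0.6]
width: 0.0728
gripper_force: 0.0
```

View pics/h.png

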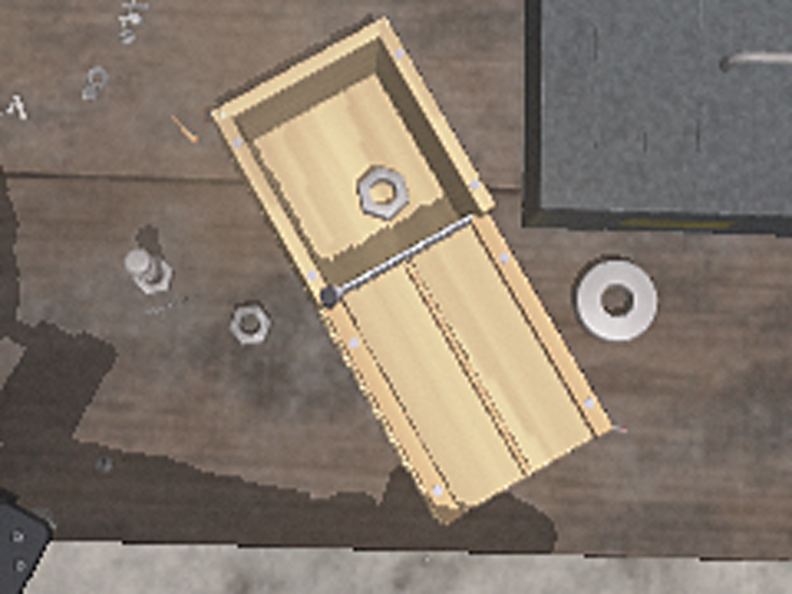

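The nut lies flat on the drop-box floor at (382,192), the flap is shut from (329,297) to (470,218), and the bystanders have not moved.

```bash
python3 -c "from station import job_done; print(job_done())"
```

```text
the job is handed in; nothing more can be done
None
```

The large nut was slid through the finger-held flap into the drop box and lies at rest there; the flap is shut, the arm is clear, the bystanders are unmoved, and the job is handed in (no verdict was returned).

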